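# Check hex pillars on the slotted gauge block

## Robot

A 6-joint arm with a two-finger parallel gripper is mounted at the origin on a cart in front of the work surface, level with it; the furniture and walls round the work are solid. World frame = base frame: x ahead of the robot, y to its left, z up, the work surface at z = 0. Lengths are in mm, angles in rad, forces in N, time in s.
With the tool pointing down it reaches from about 275 to 1000 mm from the base axis. Payload 8.4 kg.
Tool frame: the origin (TCP) lies at the very end of the fingers, on their centre line; the grasp point (between the pads) lies 19 mm behind it; y points along the fingers, x is the direction in which the jaws open and shut, and the axes are right-handed (so a half turn about y gives the same grasp; the last joint's range is limited). The gripper opens to 85 mm and grips with 20 to 120 N. Pads are 22 mm wide; open, the fingers measure 114 mm over their backs; the gripper's body (76 mm by 85 mm) begins 54 mm behind the grasp point. The pads swing forward as they close: fully open they stand 13 mm farther back than shut.
Start: joints at [1.187, 0.353, 1.633, -0, 1.155, -0.002], TCP at [232.868, 580, 231.281] pointing down, gripper open.
Joint ranges: [-2.63, 2.63], [-0.92, 2.1], [0.06, 2.66], [-1.3, 4.44], [0, 2.69], [-3.02, 3.02]. Speed limits (rad/s): [2.22, 2.22, 2.79, 3.14, 3.14, 3.14].

## Interface

Orientations are given as [roll, pitch, yaw] about the fixed x, y, z axes, in that order (R = Rz(yaw) Ry(pitch) Rx(roll)).
In Python, from rig import r gives the robot as it stands.
- The arm moves only by the tool servo_tool, never from a script. Its argument "motion" is a list of rows, each a list of 7 numbers: the opening, from -1 (shut) to 1 (fully open), then the shift along the tool's x, y, z in m, then the turn, a rotation vector about the tool's x, y, z in units of 10 degrees (1.0 is 10 degrees). A call has 1 to 12 rows; each row is the pose to reach, as a shift and turn from the pose commanded when the call began, along the tool's axes at that moment; what a row does not reach only later rows make up. A row lasts 1/8 s, in which the tool goes at most 62.5 mm and 10.7 degrees, less where a joint would pass 70% of its speed; a pose out of reach is approached as far as the arm can. A call with a gripper value outside its range is refused whole. The fingers move at their own pace and stop on an object; "grip_force" is the grip in N (left out, the last holds). Time passes only in rows, so rows that repeat a pose let the fingers close. It gives the time, the measured TCP pose, the force and the opening at its end, in the units of the state.
- r.sense(): the state, without advancing time (a new reading comes with each control period).
- r.grab_frame(name): name is "scene" or "top"; returns the picture (480x640x3 uint8, red, green, blue); there is no depth.
- r.calibration(name): a dict with "fx", "fy", "cx", "cy" (pixels), "R" (3x3) and "t" (3): a world point X has camera coordinates R X + t. Camera axes: x right, y down, z forward; pixel columns grow to the right and rows downward; lengths in mm; the calibration is good to about 2 mm. A picture is of the moment at which its call begins. calibration takes no time and is no camera call.
- r.sign_off(): hands the job in, once; it reports no verdict.
The state is a dict: "clock": time; "qpos": joint angles; "qvel": joint speeds; "joint_efforts": joint torques, N m; "eef_pos": TCP position; "tcp_rot": TCP orientation; "contact_force": force on the tool from outside, world axes, zero at the start; "wrist_torque": the same for the moment, N m; "opening": opening from 0.0 (shut) to 1.0 (fully open).
Only numpy, scipy, OpenCV 4.12 (cv2) and the standard library are available. Lean on these libraries where they do the work, as an engineer would, in place of code of your own. Each camera call takes 0.05 s, during which the arm holds its last target. There are 200 camera calls.

## Task

Check the brass hex pillars on the gauge: stand every one of them upright in the gauge block's slot, turned so that its flats are square to the slot and it goes right down to the slot floor. Then lay the straightedge flat on the ledge in front of the slot with its working edge flush against the flats of all the pillars, and, while it lies there, take the reading by twisting the spring key on the grey box clockwise to its stop and letting it spring back. Finally put the straightedge back flat on its rubber pad, lengthways as it lay, leaving the pillars seated in the slot and the other things on the desk where they are.

Things in the scene. Friction and masses are not known exactly. Their poses are not given: they have to be found in the camera images.
- gauge: fixed grey metal gauge block, 166 mm long, top 22 mm above the desk, one straight open-topped slot in it. Origin: at desk height under the middle of the slot. Own y: along the slot; x: across it, away from the robot; z up. The flat ledge in front of the slot (robot side) is the top from x = -84 to -16 mm; behind the slot a strip from x = 16 to 31 mm
- slot (a point): middle of the slot's floor, 8 mm above the desk, axes as the gauge. The slot is 14 mm deep, 150 mm long (y = -75 to +75 mm), 27.5 mm wide between parallel walls (x = -13.75 to +13.75 mm), with 2 mm chamfers at the mouth. A hex pillar goes in only upright with two flats facing the walls (within about 6 degrees)
- pad: fixed black rubber pad, 56 mm deep (its x), 158 mm long (its y), 2 mm thick, between the robot and the gauge block; the straightedge starts on it. Origin: centre of its underside, on the desk
- straightedge_grip (a point): centre of the straightedge's black grip, a rib 14 mm wide (x), 44 mm long (y), 24 mm high on a loose steel plate 40 mm wide (x), 150 mm long (y), 6 mm thick, 0.18 kg. The point is 18 mm above the plate's underside, the rib's top 30 mm. y runs along the plate, +x points to the working (graduated) edge: the long edge farther from the grip, 30 mm from this point; the other edge is 10 mm away
- straightedge_edge (a point): middle of the straightedge's working edge, 3 mm above its underside; same axes as the grip point
- readout: fixed grey read-out box, 70x64 mm, 42 mm high, with a dark display strip; origin at the centre of its underside on the desk; the key's axis is vertical and lies 8 mm from the origin along the box's -x
- key_grip (a point): point on the axis of the box's black key, 64 mm above the desk, at the middle of the height to grip. The key is a plain bar 40 mm long (its own x), 12 mm thick (its own y), from 50 to 75 mm above the desk, on a disc 38 mm across (44 to 50 mm above the desk). At rest its bar lies along the box's x axis
- key (a joint): angle of the key: 0 at rest, grows as it is turned clockwise seen from above, hard stop at 1.1; a spring (0.01 N m at rest to 0.10 N m at the stop) turns it back to 0 within a second once it is free
- pillar0_centre (a point): centre, half-way up, of a loose brass hexagonal pillar standing on end: 26 mm across flats, 30 mm across corners, 30 mm high, 0.08 kg. z along the pillar; its own x axis is square to one pair of flats, so the flats face 0, 60, 120, .. degrees from x. Three or four such pillars are present; None if this one is absent
- pillar1_centre (a point): centre, half-way up, of a loose brass hexagonal pillar standing on end: 26 mm across flats, 30 mm across corners, 30 mm high, 0.08 kg. z along the pillar; its own x axis is square to one pair of flats, so the flats face 0, 60, 120, .. degrees from x. Three or four such pillars are present; None if this one is absent
- pillar2_centre (a point): centre, half-way up, of a loose brass hexagonal pillar standing on end: 26 mm across flats, 30 mm across corners, 30 mm high, 0.08 kg. z along the pillar; its own x axis is square to one pair of flats, so the flats face 0, 60, 120, .. degrees from x. Three or four such pillars are present; None if this one is absent
- pillar3_centre (a point): centre, half-way up, of a loose brass hexagonal pillar standing on end: 26 mm across flats, 30 mm across corners, 30 mm high, 0.08 kg. z along the pillar; its own x axis is square to one pair of flats, so the flats face 0, 60, 120, .. degrees from x. Three or four such pillars are present; None if this one is absent
- kapton_roll: bystander, not part of the job: roll of amber tape lying flat, 50 mm across, 12 mm high; origin at the centre of its underside
- usb_stick: bystander, not part of the job: red USB stick lying flat, 17x50x8 mm; origin at the centre of its underside
- screw_tin: bystander, not part of the job: round shallow tin of screws, 62 mm across, 16 mm high; origin at the centre of its underside
- pliers: bystander, not part of the job: small pliers with orange handles lying flat, 53x109x14 mm; origin at the centre of its underside
- connector_box: bystander, not part of the job: small clear box, 50x70x22 mm; origin at the centre of its underside
- solder_spool: bystander, not part of the job: reel of solder wire, 49 mm across, 28 mm high, standing on its flange; origin at the centre of its underside
Things that resemble listed ones, but are neither listed nor needed, are in the scene too. Leave any white look-alike of the part that bears pillar2_centre alone.

How it is judged:
By the outcome, as a careful person would: the job done as asked, in the order asked, and still so for the second after the job is handed in, with the robot touching nothing.
Of pillar0, pillar1, pillar2, pillar3 only 3 to 4 are there at a start; the rules pass over those that are not, and their reading is None.
At some moment in a run one of straightedge, pillar0, pillar1, pillar2, pillar3 may be knocked a few centimetres aside while the robot is not near it.
It also fails if it takes over 210 s, if anything falls off the work surface, if the arm or the gripper's body presses on something with over 40 N, if the wrist force passes 120 N, or if a joint passes its speed limit or range.

## Working session

There is one attempt and no reset: what is moved stays moved. The work goes in short steps, Python scripts to look and compute and a tool call to move; the robot and the scene stay as the last step left them, time stands still between calls to the robot, and variables do not carry over. Pictures are saved under pics/ and viewed, on a budget of 14 in all, crops included, one or two more only if the job needs it, and the job is handed in when it is done.

Besides the shell and the picture viewer there is one more tool, called after "Call:" by a JSON object that holds its "api" and its "payload". servo_tool: Moves the arm, as the interface text tells. Its arguments: {"type":"object","properties":{"motion":{"type":"array","items":{"type":"array","items":{"type":"number"}}},"grip_force":{"type":"number"}},"required":["motion"]}

```bash
mkdir -p pics; ls; python3 - <<'E'
from rig import r
import cv2,numpy as np
for n in("scene","top"):
    im=r.grab_frame(n);np.save(f"pics/{n}0.npy",im);cv2.imwrite(f"pics/{n}0.png",im[:,:,::-1])
    c=r.calibration(n);print(n,c)
print(r.sense())
E
```

```text
pics
scene {'fx': 591.6261379055248, 'fy': 591.6261379055248, 'cx': 322.2684290475084, 'cy': 234.508030586085, 'R': array([[ 0.86970846, -0.49336246,  0.01416595],
       [-0.29152538, -0.53664278, -0.79185066],
       [ 0.39827145,  0.68454949, -0.61055045]]), 't': array([-635.07903556,  -30.3878435 , 1203.37277997])}
top {'fx': 557.8952498817166, 'fy': 557.8952498817166, 'cx': 321.4370486309333, 'cy': 248.89404212360128, 'R': array([[ 0.00502721, -0.99987672,  0.01487489],
       [-0.98637919, -0.0074039 , -0.16432062],
       [ 0.1644105 , -0.0138462 , -0.98629482]]), 't': array([-411.71323569,  489.71460107, 1099.22221151])}
{'clock': 0.1, 'qpos': array([ 1.18658268e+00,  3.53596560e-01,  1.63405752e+00,  4.80719198e-05,
        1.15519382e+00, -2.36612642e-03]), 'qvel': array([ 0.0002488 , -0.00289433, -0.00221159, -0.00071565, -0.00047888,
       -0.00095041]), 'joint_efforts': array([ 2.85950427e-04, -6.06350756e+01, -3.42821431e+01, -1.35329510e-04,
        3.91382622e-03,  3.83316956e-05]), 'eef_pos': array([232.70425951, 579.60552427, 230.62667458]), 'tcp_rot': array([-1.57074940e+00,  1.25514257e-03,  1.18892940e+00]), 'contact_force': array([-0.03870462,  0.30401547, -0.15773121]), 'wrist_torque': array([-0.01077095, -0.02155428, -0.01087238]), 'opening': 0.9995443721669592}
```

View pics/top0.png

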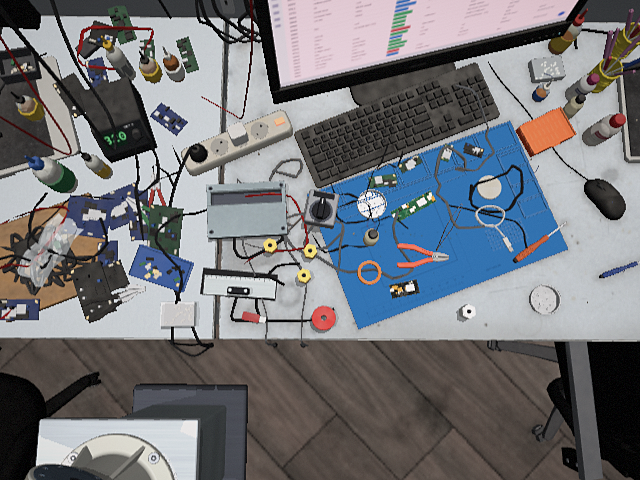

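View pics/scene0.png

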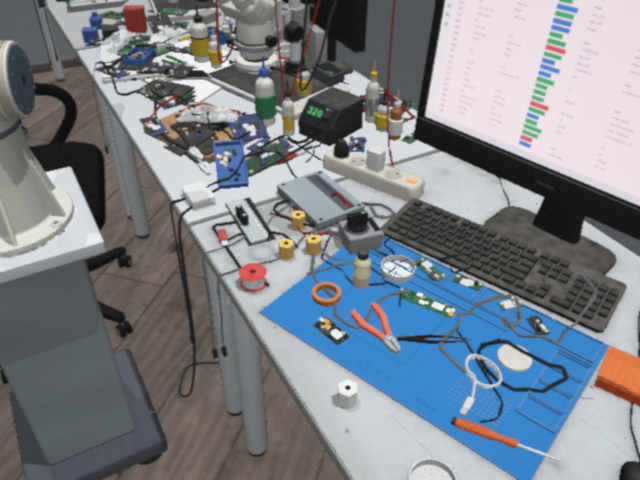

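```bash
cat > h.py <<'E'
import numpy as np,cv2
from rig import r
C={n:r.calibration(n) for n in("scene","top")}
def ray(n,u,v):
    c=C[n];o=-c["R"].T@c["t"];d=c["R"].T@np.array([(u-c["cx"])/c["fx"],(v-c["cy"])/c["fy"],1.]);return o,d
def onz(n,u,v,z):
    o,d=ray(n,u,v);return (o+d*(z-o[2])/d[2])[:2]
def proj(n,X):
    c=C[n];p=c["R"]@np.array(X,float)+c["t"];return np.array([c["fx"]*p[0]/p[2]+c["cx"],c["fy"]*p[1]/p[2]+c["cy"]])
def tri(u1,u2):
    o1,d1=ray("scene",*u1);o2,d2=ray("top",*u2)
    A=np.array([d1,-d2]).T;s=np.linalg.lstsq(A,o2-o1,rcond=None)[0]
    p,q=o1+s[0]*d1,o2+s[1]*d2;return (p+q)/2,np.linalg.norm(p-q)
E
python3 - <<'E'
import numpy as np,cv2
t=np.load("pics/top0.npy");s=np.load("pics/scene0.npy")
cv2.imwrite("pics/a.png",cv2.resize(t[175:335,195:350],None,fx=3.75,fy=3.75,interpolation=cv2.INTER_CUBIC)[:,:,::-1])
cv2.imwrite("pics/b.png",cv2.resize(s[165:305,205:405],None,fx=4,fy=4,interpolation=cv2.INTER_CUBIC)[:,:,::-1])
E
```

```text
(no output)
```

View pics/a.png

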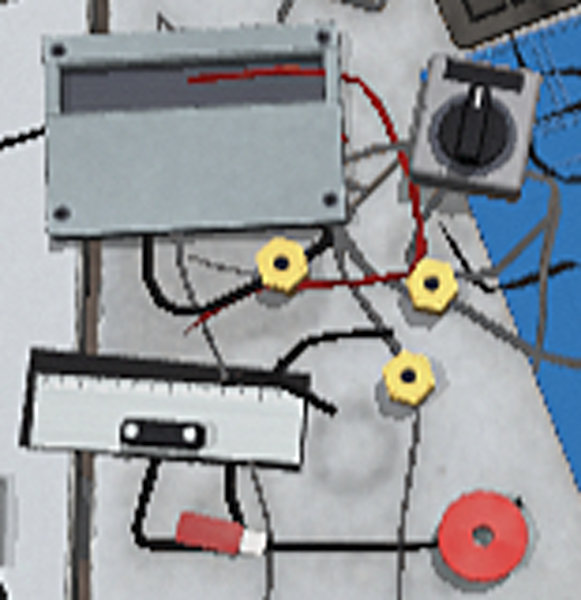

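View pics/b.png

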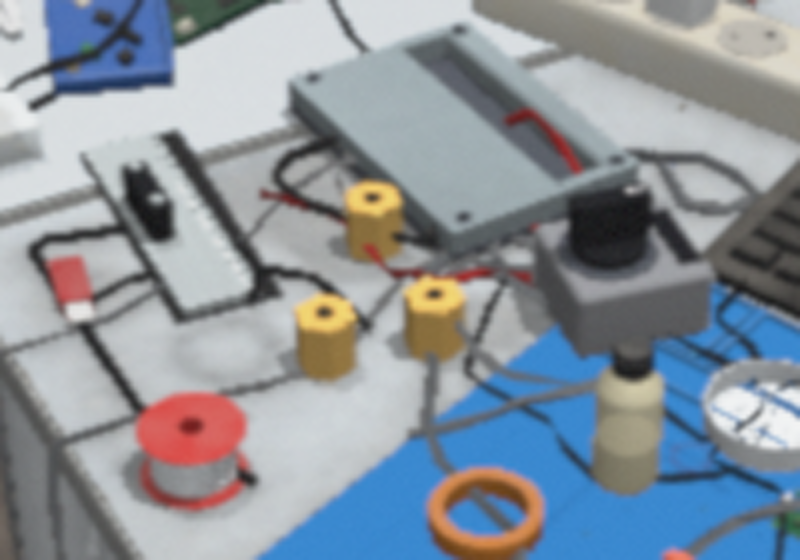

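```bash
cat >> h.py <<'E'
from scipy.ndimage import map_coordinates,gaussian_filter
def edge(img,p,q,h=3,n=40):
    "refine a straight edge near p-q by max gradient along the normal; returns points p,q on line"
    g=gaussian_filter(img.astype(float).mean(2),.6);p,q=np.array(p,float),np.array(q,float)
    d=(q-p)/np.linalg.norm(q-p);m=np.array([-d[1],d[0]]);s=np.arange(-h,h+.01,.1);P=[]
    for a in np.linspace(.08,.92,n):
        c=p+a*(q-p);X=c+s[:,None]*m
        v=map_coordinates(g,[X[:,1],X[:,0]],order=1);k=np.abs(np.gradient(v));k=k.argmax();P.append(X[k])
    vx,vy,x,y=cv2.fitLine(np.float32(P),cv2.DIST_HUBER,0,.01,.01).ravel()
    o=np.array([x,y]);v=np.array([vx,vy]);f=lambda z:o+v*((z-o)@v)
    return f(p),f(q)
def inter(a,b):
    l=lambda e:np.cross([*e[0],1],[*e[1],1]);x=np.cross(l(a),l(b));return x[:2]/x[2]
def quad(n,img,cs,z,h=3):
    E=[edge(img,cs[i],cs[(i+1)%4],h) for i in range(4)]
    return np.array([onz(n,*inter(E[i-1],E[i]),z) for i in range(4)])
def info(name,Q):
    L=[np.linalg.norm(Q[(i+1)%4]-Q[i]) for i in range(4)];v=[Q[(i+1)%4]-Q[i] for i in range(4)]
    print(name,"centre",Q.mean(0).round(1),"sides",np.round(L,1),"dirs",[round(float(np.degrees(np.arctan2(a[1],a[0]))),1) for a in v]);print(Q.round(1).tolist())
def hexes(n,img,z,lo=(20,90,150)):
    m=cv2.inRange(cv2.cvtColor(img,cv2.COLOR_RGB2HSV),lo,(34,255,255))
    cs=cv2.findContours(m,cv2.RETR_EXTERNAL,cv2.CHAIN_APPROX_NONE)[0];o=[]
    for c in cs:
        if cv2.contourArea(c)<60:continue
        W=np.array([onz(n,*p,z) for p in c[:,0].astype(float)]);M=cv2.moments(c)
        u=np.array([M["m10"],M["m01"]])/M["m00"];ce=onz(n,*u,z);D=W-ce
        th=np.radians(np.arange(0,60,1.))
        w=[sum(np.ptp(D@[np.cos(t+k*np.pi/3),np.sin(t+k*np.pi/3)]) for k in range(3))/3 for t in th]
        # 6-fold phase of the outline radius: corners are maxima
        a=np.arctan2(D[:,1],D[:,0]);R=np.hypot(D[:,0],D[:,1]);ph=np.angle(np.sum((R-R.mean())*np.exp(6j*a)))/6
        o.append((u.round(1),ce.round(1),cv2.contourArea(c),round(float(np.degrees(ph)+30)%60,1),np.ptp(W,0).round(1),round(float(np.degrees(th[np.argmin(w)])),1)))
    return o
E
python3 - <<'E'
from h import *
t=np.load("pics/top0.npy")
k=lambda P:[(195-.37+x/3.75,175-.37+y/3.75) for x,y in P]
info("gauge",quad("top",t,k([(42,38),(340,25),(347,222),(48,236)]),22))
info("pad",quad("top",t,k([(35,350),(310,375),(300,468),(21,446)]),2,2))
info("plate",quad("top",t,k([(37,374),(307,391),(299,464),(30,446)]),8,2))
info("rib",quad("top",t,k([(122,418),(205,425),(203,449),(121,443)]),32,2))
info("box",quad("top",t,k([(428,57),(541,70),(525,192),(412,180)]),42))
Q=np.array([edge(t,*k(e)) for e in ([(62,112),(325,100)],[(62,65),(325,55)])]);print("slot",[[onz("top",*p,22).round(1).tolist() for p in e] for e in Q])
for x in hexes("top",t,30):print(*x)
print("camera",[ (-C[n]["R"].T@C[n]["t"]).round(0) for n in C])
E
```

```text
gauge centre [ 580.3 -249.5] sides [166.9 115.2 165.3 116.5] dirs [-86.5, -177.2, 93.9, 3.6]
[[633.1, -163.0], [643.3, -329.6], [528.2, -335.2], [516.8, -170.2]]
pad centre [ 424.3 -236.1] sides [159.3  53.  150.9  53.1] dirs [-94.9, 172.3, 85.0, 1.4]
[[457.4, -158.2], [443.9, -317.0], [391.3, -309.8], [404.4, -159.5]]
plate centre [ 418.  -238.1] sides [149.4  44.7 149.9  38.6] dirs [-93.0, 177.7, 84.6, -2.7]
[[442.8, -164.4], [434.9, -313.6], [390.2, -311.8], [404.2, -162.6]]
rib centre [ 407.1 -238.9] sides [46.3 13.9 45.7 13.5] dirs [-93.6, 166.8, 85.9, -10.7]
[[415.2, -217.2], [412.3, -263.5], [398.7, -260.3], [402.0, -214.7]]
box centre [ 579.9 -406.7] sides [65.9 64.8 60.6 69.3] dirs [-101.1, 170.2, 82.9, -5.4]
[[619.4, -378.7], [606.8, -443.4], [542.9, -432.3], [550.4, -372.2]]
slot [[[587.7, -176.0], [596.3, -323.6]], [[617.5, -174.7], [626.1, -322.9]]]
[303.4 275.3] [ 439.3 -372.1] 119.5 42.3 [26.9 26.8] 45.0
[309.7 250.4] [ 491.3 -384.5] 118.0 50.7 [27.3 27. ] 49.0
[269.8 244.8] [ 502.4 -301.8] 123.0 45.3 [29.4 27.1] 46.0
camera [array([   64., -1153.,   720.]), array([ 304., -393., 1171.])]
```

```bash
cat >> h.py <<'E'
from scipy.spatial.transform import Rotation as Ro
def plan(*targets):
    "targets (x,y,z,yaw deg): shifts (m) and turns (10 deg) from the present pose"
    s=r.sense();R=Ro.from_euler("xyz",s["tcp_rot"])
    print("t",round(s["clock"],1),"pos",s["eef_pos"].round(1),"rpy",np.degrees(s["tcp_rot"]).round(1),"F",s["contact_force"].round(1),"op",round(s["opening"],3))
    for x,y,z,w in targets:
        d=R.inv().apply(np.array([x,y,z])-s["eef_pos"])/1000
        t=(R.inv()*Ro.from_euler("xyz",[-90,0,w],degrees=True)).as_rotvec(degrees=True)/10
        print((x,y,z,w),"->",d.round(4).tolist(),t.round(3).tolist())
O=np.array([606.8,-248.3]);GY=3.4   # gauge origin, yaw
def G(x,y):
    a=np.radians(GY);return O+[x*np.cos(a)-y*np.sin(a),x*np.sin(a)+y*np.cos(a)]
E
python3 -c "
from h import *
plan((400,-50,200,0),(502.4,-301.8,110,-74.5))
for y in(50,0,-50):print(G(0,y))"
```

```text
t 0.1 pos [232.7 579.6 230.6] rpy [-90.    0.1  68.1] F [-0.   0.3 -0.2] op 1.0
(400, -50, 200, 0) -> [-0.5219, 0.0313, -0.3899] [0.004, 6.812, -0.006]
(502.4, -301.8, 110, -74.5) -> [-0.7173, 0.1215, -0.5787] [0.009, 14.262, -0.003]
[ 603.83468132 -198.3880086 ]
[ 606.8 -248.3]
[ 609.76531868 -298.2119914 ]
```

Call:
{"api": "servo_tool", "payload": {"motion": [[0, -0.522, 0.031, -0.39, 0, 6.8, 0], [0, -0.522, 0.031, -0.39, 0, 6.8, 0], [0, -0.522, 0.031, -0.39, 0, 6.8, 0], [0, -0.522, 0.031, -0.39, 0, 6.8, 0], [0, -0.522, 0.031, -0.39, 0, 6.8, 0], [0, -0.522, 0.031, -0.39, 0, 6.8, 0], [0, -0.522, 0.031, -0.39, 0, 6.8, 0], [0, -0.522, 0.031, -0.39, 0, 6.8, 0], [0, -0.717, 0.121, -0.579, 0, 14.2, 0], [0, -0.717, 0.121, -0.579, 0, 14.2, 0], [0, -0.717, 0.121, -0.579, 0, 14.2, 0], [0, -0.717, 0.121, -0.579, 0, 14.2, 0]], "grip_force": 40}}

```text
clock: 1.6
eef_pos: [443.2, -134.4, 151.1]
tcp_rot: [-1.57, -0.0, -0.755]
contact_force: [2.0, 0.2, 0.5]
opening: 0.498
```

```bash
python3 -c "
from h import *
plan((502.4,-301.8,70,-74.5),(502.4,-301.8,14,-74.5))"
```

```text
t 1.6 pos [ 443.2 -134.4  151.1] rpy [-90.   -0.  -43.2] F [2.  0.2 0.5] op 0.498
(502.4, -301.8, 70, -74.5) -> [0.1578, 0.0811, -0.0815] [-0.002, 3.127, 0.001]
(502.4, -301.8, 14, -74.5) -> [0.1577, 0.1371, -0.0815] [-0.002, 3.127, 0.001]
```

Call:
{"api": "servo_tool", "payload": {"motion": [[0, 0.158, 0.081, -0.081, 0, 3.12, 0], [0, 0.158, 0.081, -0.081, 0, 3.12, 0], [0, 0.158, 0.081, -0.081, 0, 3.12, 0], [0, 0.158, 0.081, -0.081, 0, 3.12, 0], [0, 0.158, 0.081, -0.081, 0, 3.12, 0], [0, 0.158, 0.081, -0.081, 0, 3.12, 0], [0, 0.158, 0.081, -0.081, 0, 3.12, 0]]}}

```text
clock: 2.48
eef_pos: [503.8, -298.1, 71.4]
tcp_rot: [-1.57, -0.001, -1.291]
contact_force: [-0.5, 0.0, -0.1]
opening: 0.499
```

```bash
python3 - <<'E'
from h import *
im=r.grab_frame("scene");cv2.imwrite("pics/c.png",cv2.resize(im[135:315,205:405],None,fx=3,fy=3,interpolation=cv2.INTER_CUBIC)[:,:,::-1])
plan((502.4,-301.8,14,-74.5))
E
```

```text
t 2.5 pos [ 503.9 -298.2   71.3] rpy [-90.  -0. -74.] F [-0.6 -0.5 -1.3] op 0.5
(502.4, -301.8, 14, -74.5) -> [0.003, 0.0573, -0.0024] [-0.004, 0.053, 0.003]
```

View pics/c.png

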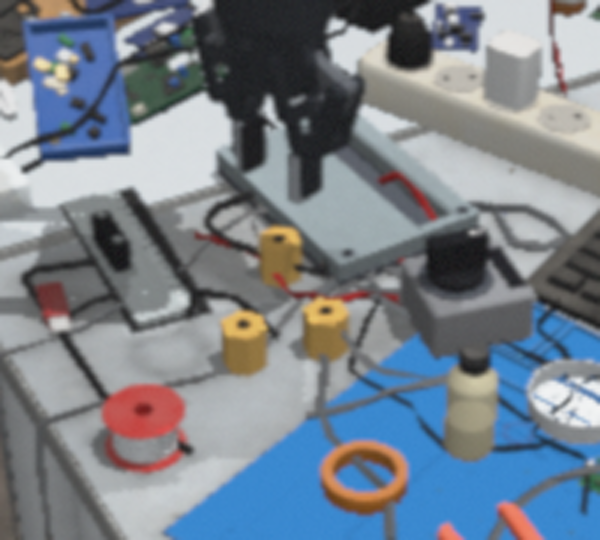

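Call:
{"api": "servo_tool", "payload": {"motion": [[0, 0.003, 0.03, -0.0024, 0, 0.05, 0], [0, 0.003, 0.057, -0.0024, 0, 0.05, 0], [0, 0.003, 0.057, -0.0024, 0, 0.05, 0], [0, 0.003, 0.057, -0.0024, 0, 0.05, 0], [-1, 0.003, 0.057, -0.0024, 0, 0.05, 0], [-1, 0.003, 0.057, -0.0024, 0, 0.05, 0], [-1, 0.003, 0.057, -0.0024, 0, 0.05, 0], [-1, 0.003, 0.057, -0.0024, 0, 0.05, 0]]}}

```text
clock: 3.52
eef_pos: [503.0, -302.9, 15.0]
tcp_rot: [-1.569, -0.001, -1.301]
contact_force: [-0.2, 1.5, 6.1]
opening: 0.288
```

```bash
python3 -c "
from h import *
plan((502.4,-301.8,70,-74.5),(*G(0,50),70,GY-60))"
```

```text
t 3.5 pos [ 503.  -302.9   15. ] rpy [-89.9  -0.1 -74.5] F [-0.2  1.5  6.1] op 0.288
(502.4, -301.8, 70, -74.5) -> [-0.0012, -0.055, -0.0002] [-0.008, -0.005, 0.008]
(np.float64(603.8346813212019), np.float64(-198.38800860381176), 70, -56.6) -> [-0.0738, -0.0549, 0.1251] [-0.007, -1.795, 0.009]
```

Call:
{"api": "servo_tool", "payload": {"motion": [[-1, 0, -0.04, 0, 0, 0, 0], [-1, 0, -0.055, 0, 0, 0, 0], [-1, -0.074, -0.055, 0.125, 0, -1.795, 0], [-1, -0.074, -0.055, 0.125, 0, -1.795, 0], [-1, -0.074, -0.055, 0.125, 0, -1.795, 0], [-1, -0.074, -0.055, 0.125, 0, -1.795, 0], [-1, -0.074, -0.055, 0.125, 0, -1.795, 0], [-1, -0.074, -0.055, 0.125, 0, -1.795, 0], [-1, -0.074, -0.055, 0.125, 0, -1.795, 0]]}}

```text
clock: 4.65
eef_pos: [602.3, -198.8, 68.5]
tcp_rot: [-1.571, 0.0, -0.989]
contact_force: [-0.2, 0.6, -0.7]
opening: 0.291
```

```bash
python3 - <<'E'
from h import *
im=r.grab_frame("scene");cv2.imwrite("pics/d.png",cv2.resize(im[115:275,225:405],None,fx=4,fy=4,interpolation=cv2.INTER_CUBIC)[:,:,::-1])
plan((*G(0,50),40,GY-60),(*G(0,50),23,GY-60))
E
```

```text
t 4.7 pos [ 602.5 -198.7   68.6] rpy [-90.    0.  -56.7] F [ 0.4  0.3 -1.4] op 0.294
(np.float64(603.8346813212019), np.float64(-198.38800860381176), 40, -56.6) -> [0.0005, 0.0286, 0.0013] [0.001, -0.007, -0.0]
(np.float64(603.8346813212019), np.float64(-198.38800860381176), 23, -56.6) -> [0.0005, 0.0456, 0.0013] [0.001, -0.007, -0.0]
```

View pics/d.png

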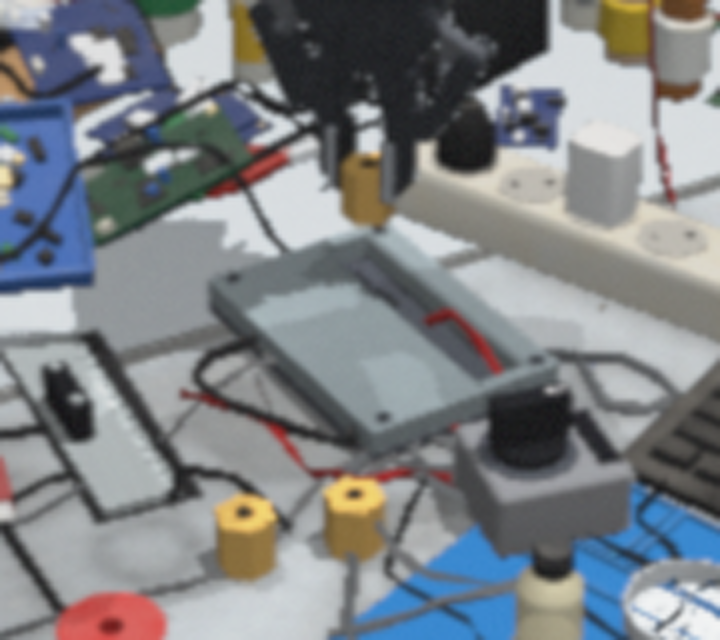

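Call:
{"api": "servo_tool", "payload": {"motion": [[-1, 0.0005, 0.026, 0.0013, 0, 0, 0], [-1, 0.0005, 0.03, 0.0013, 0, 0, 0], [-1, 0.0005, 0.034, 0.0013, 0, 0, 0], [-1, 0.0005, 0.037, 0.0013, 0, 0, 0], [-1, 0.0005, 0.037, 0.0013, 0, 0, 0], [-1, 0.0005, 0.037, 0.0013, 0, 0, 0]]}}

```text
clock: 5.45
eef_pos: [604.5, -197.7, 31.9]
tcp_rot: [-1.571, -0.0, -0.988]
contact_force: [0.3, -0.6, -1.7]
opening: 0.295
```

Call:
{"api": "servo_tool", "payload": {"motion": [[-1, 0, 0.004, 0, 0, 0, 0], [-1, 0, 0.008, 0, 0, 0, 0], [-1, 0, 0.009, 0, 0, 0, 0], [-1, 0, 0.009, 0, 0, 0, 0]]}}

```text
clock: 5.95
eef_pos: [604.3, -197.6, 23.0]
tcp_rot: [-1.571, 0.0, -0.988]
contact_force: [-2.8, 1.1, 7.3]
opening: 0.288
```

Call:
{"api": "servo_tool", "payload": {"motion": [[-0.1, 0, 0, 0, 0, 0, 0], [-0.1, 0, 0, 0, 0, 0, 0], [-0.1, 0, 0, 0, 0, 0, 0], [-0.1, 0, -0.03, 0, 0, 0, 0], [-0.1, 0, -0.07, 0, 0, 0, 0], [-0.1, 0, -0.07, 0, 0, 0, 0]]}}

```text
clock: 6.7
eef_pos: [606.5, -198.4, 95.6]
tcp_rot: [-1.567, -0.004, -0.988]
contact_force: [0.9, 0.2, -0.3]
opening: 0.449
```

```bash
python3 - <<'E'
from h import *
plan((439.3,-372.1,75,-76.5))
E
```

```text
t 6.7 pos [ 606.5 -198.4   95.6] rpy [-89.8  -0.3 -56.6] F [ 0.9  0.2 -0.3] op 0.449
(439.3, -372.1, 75, -76.5) -> [0.0529, 0.02, -0.2353] [-0.024, 1.99, 0.022]
```

Call:
{"api": "servo_tool", "payload": {"motion": [[0, 0.053, 0.01, -0.235, 0, 1.99, 0], [0, 0.053, 0.01, -0.235, 0, 1.99, 0], [0, 0.053, 0.01, -0.235, 0, 1.99, 0], [0, 0.053, 0.01, -0.235, 0, 1.99, 0], [0, 0.053, 0.02, -0.235, 0, 1.99, 0], [0, 0.053, 0.02, -0.235, 0, 1.99, 0], [0, 0.053, 0.02, -0.235, 0, 1.99, 0], [0, 0.053, 0.02, -0.235, 0, 1.99, 0]]}}

```text
clock: 7.7
eef_pos: [438.2, -370.5, 72.6]
tcp_rot: [-1.571, -0.0, -1.333]
contact_force: [-1.4, 0.8, -1.2]
opening: 0.503
```

```bash
python3 - <<'E'
from h import *
im=r.grab_frame("top");cv2.imwrite("pics/e.png",cv2.resize(im[175:335,195:350],None,fx=3.75,fy=3.75,interpolation=cv2.INTER_CUBIC)[:,:,::-1])
for z in(30,38):
  for x in hexes("top",im,z):print(z,*x)
s=r.grab_frame("scene");
for x in hexes("scene",s,30):print(*x)
plan((439.3,-372.1,15,-76.5))
E
```

```text
30 [220.5 195.6] [ 606.4 -196.2] 112.5 1.0 [23.9 27.4] 1.0
38 [220.5 195.6] [ 604.3 -197.6] 112.5 1.0 [23.8 27.2] 1.0
[312.9 238.7] [ 492.1 -383.1] 80.5 51.4 [25.8 26. ] 1.0
t 7.8 pos [ 438.  -370.8   72.7] rpy [-90.   -0.  -76.4] F [-0.3 -0.5 -0.6] op 0.499
(439.3, -372.1, 15, -76.5) -> [0.0016, 0.0577, 0.0009] [-0.001, 0.008, 0.002]
```

View pics/e.png

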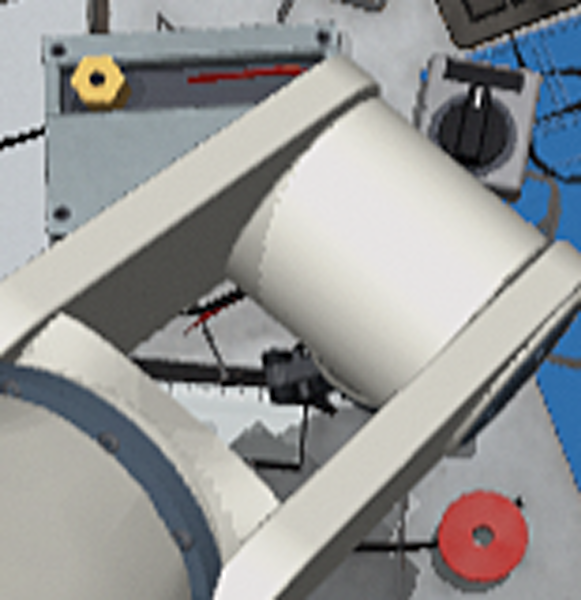

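Call:
{"api": "servo_tool", "payload": {"motion": [[0, 0.0016, 0.03, 0.0009, 0, 0, 0], [0, 0.0016, 0.057, 0.0009, 0, 0, 0], [0, 0.0016, 0.057, 0.0009, 0, 0, 0], [0, 0.0016, 0.057, 0.0009, 0, 0, 0], [-1, 0.0016, 0.057, 0.0009, 0, 0, 0], [-1, 0.0016, 0.057, 0.0009, 0, 0, 0], [-1, 0.0016, 0.057, 0.0009, 0, 0, 0], [-1, 0.0016, 0.057, 0.0009, 0, 0, 0]]}}

```text
clock: 8.8
eef_pos: [439.3, -373.1, 16.9]
tcp_rot: [-1.57, -0.002, -1.335]
contact_force: [-0.4, 1.5, 7.1]
opening: 0.287
```

```bash
python3 -c "
from h import *
plan((*G(0,-50),70,GY-60),(*G(0,-50),100,GY-60))"
```

```text
t 8.8 pos [ 439.3 -373.1   16.9] rpy [-89.9  -0.1 -76.5] F [-0.4  1.5  7.1] op 0.287
(np.float64(609.765318678798), np.float64(-298.2119913961883), 70, -56.6) -> [-0.033, -0.0529, 0.1833] [-0.006, -1.99, 0.01]
(np.float64(609.765318678798), np.float64(-298.2119913961883), 100, -56.6) -> [-0.0329, -0.0829, 0.1834] [-0.006, -1.99, 0.01]
```

Call:
{"api": "servo_tool", "payload": {"motion": [[-1, 0, -0.04, 0, 0, 0, 0], [-1, 0, -0.08, 0, 0, 0, 0], [-1, -0.033, -0.083, 0.183, 0, -1.99, 0], [-1, -0.033, -0.083, 0.183, 0, -1.99, 0], [-1, -0.033, -0.083, 0.183, 0, -1.99, 0], [-1, -0.033, -0.083, 0.183, 0, -1.99, 0], [-1, -0.033, -0.053, 0.183, 0, -1.99, 0], [-1, -0.033, -0.053, 0.183, 0, -1.99, 0], [-1, -0.033, -0.053, 0.183, 0, -1.99, 0], [-1, -0.033, -0.053, 0.183, 0, -1.99, 0]]}}

```text
clock: 10.05
eef_pos: [609.1, -298.4, 69.8]
tcp_rot: [-1.57, -0.001, -0.988]
contact_force: [0.1, 0.9, -0.3]
opening: 0.293
```

```bash
python3 -c "
from h import *
plan((*G(0,-50),34,GY-60))"
```

```text
t 10.1 pos [ 609.1 -298.4   69.8] rpy [-90.   -0.1 -56.6] F [ 0.1  0.9 -0.3] op 0.293
(np.float64(609.765318678798), np.float64(-298.2119913961883), 34, -56.6) -> [0.0001, 0.0358, 0.0007] [-0.004, -0.003, 0.008]
```

Call:
{"api": "servo_tool", "payload": {"motion": [[-1, 0, 0.024, 0.0005, 0, 0, 0], [-1, 0, 0.028, 0.0005, 0, 0, 0], [-1, 0, 0.032, 0.0005, 0, 0, 0], [-1, 0, 0.036, 0.0005, 0, 0, 0], [-1, 0, 0.036, 0.0005, 0, 0, 0], [-1, 0, 0.036, 0.0005, 0, 0, 0]]}}

```text
clock: 10.8
eef_pos: [609.4, -297.6, 32.8]
tcp_rot: [-1.571, -0.0, -0.988]
contact_force: [-0.1, -0.9, -0.2]
opening: 0.291
```

Call:
{"api": "servo_tool", "payload": {"motion": [[-1, 0, 0.004, 0, 0, 0, 0], [-1, 0, 0.008, 0, 0, 0, 0], [-1, 0, 0.0085, 0, 0, 0, 0], [-1, 0, 0.0085, 0, 0, 0, 0]]}}

```text
clock: 11.3
eef_pos: [609.3, -297.5, 24.9]
tcp_rot: [-1.571, -0.0, -0.988]
contact_force: [-3.2, 1.4, 10.3]
opening: 0.288
```

Call:
{"api": "servo_tool", "payload": {"motion": [[-0.1, 0, 0, 0, 0, 0, 0], [-0.1, 0, 0, 0, 0, 0, 0], [-0.1, 0, 0, 0, 0, 0, 0], [-0.1, 0, -0.03, 0, 0, 0, 0], [-0.1, 0, -0.08, 0, 0, 0, 0], [-0.1, 0, -0.08, 0, 0, 0, 0]]}}

```text
clock: 12.05
eef_pos: [611.8, -298.8, 108.2]
tcp_rot: [-1.567, -0.006, -0.988]
contact_force: [1.5, 0.0, -0.7]
opening: 0.45
```

```bash
python3 - <<'E'
from h import *
s=r.grab_frame("scene")
for x in hexes("scene",s,30):print(*x)
plan((491.5,-384,80,-9.5))
E
```

```text
t 12.1 pos [ 610.5 -298.1  106. ] rpy [-89.9  -0.2 -56.6] F [-0.4 -0.2 -1.2] op 0.451
(491.5, -384, 80, -9.5) -> [0.0061, 0.0257, -0.1466] [-0.003, -4.71, 0.022]
```

Call:
{"api": "servo_tool", "payload": {"motion": [[0, 0.006, 0.0, -0.146, 0, -4.7, 0], [0, 0.006, 0.0, -0.146, 0, -4.7, 0], [0, 0.006, 0.026, -0.146, 0, -4.7, 0], [0, 0.006, 0.026, -0.146, 0, -4.7, 0], [0, 0.006, 0.026, -0.146, 0, -4.7, 0], [0, 0.006, 0.026, -0.146, 0, -4.7, 0], [0, 0.006, 0.026, -0.146, 0, -4.7, 0], [0, 0.006, 0.026, -0.146, 0, -4.7, 0]]}}

```text
clock: 13.1
eef_pos: [490.6, -382.7, 77.7]
tcp_rot: [-1.571, 0.0, -0.168]
contact_force: [1.0, -0.4, -0.4]
opening: 0.503
```

```bash
python3 - <<'E'
from h import *
im=r.grab_frame("scene")
cv2.imwrite("pics/f.png",cv2.resize(im[135:315,205:405],None,fx=3,fy=3,interpolation=cv2.INTER_CUBIC)[:,:,::-1])
print([*hexes("scene",im,30,(18,90,100))])
print(hexes("top",r.grab_frame("top"),38))
plan((491.5,-384,15,-9.5))
E
```

```text
[(array([313.1, 244.3]), array([ 484.3, -398.1]), 204.0, 50.5, array([41. , 55.2]), 31.0), (array([342.9, 199.8]), array([ 609.6, -298.3]), 151.0, 29.2, array([37.5, 56.2]), 29.0), (array([380.5, 120.8]), array([879.1, -37.9]), 142.5, 37.2, array([56.4, 87.8]), 26.0), (array([203.7,  50. ]), array([656.9, 635.6]), 353.5, 59.2, array([ 90.2, 235.7]), 43.0)]
[(array([220. , 195.2]), array([ 605.3, -196.6]), 98.5, 1.1, array([23.8, 27.1]), 1.0)]
t 13.2 pos [ 490.7 -382.8   77.9] rpy [-90.    0.   -9.6] F [ 0.4 -0.3 -0.1] op 0.499
(491.5, -384, 15, -9.5) -> [0.001, 0.0629, -0.0011] [-0.0, -0.012, -0.0]
```

View pics/f.png

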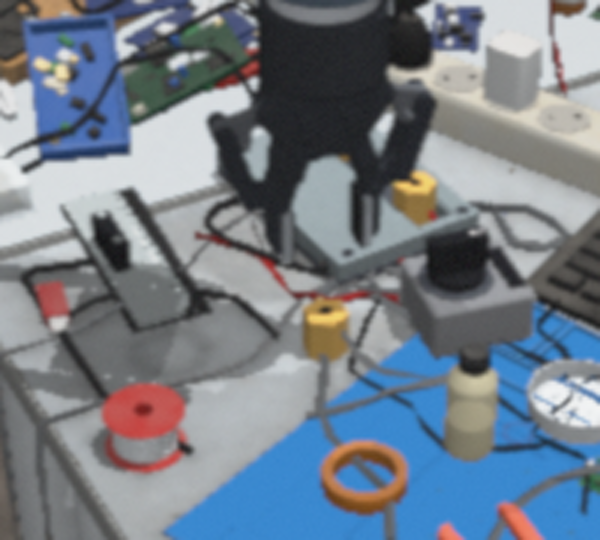

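Call:
{"api": "servo_tool", "payload": {"motion": [[0, 0.001, 0.03, -0.001, 0, 0, 0], [0, 0.001, 0.0625, -0.001, 0, 0, 0], [0, 0.001, 0.0625, -0.001, 0, 0, 0], [0, 0.001, 0.0625, -0.001, 0, 0, 0], [-1, 0.001, 0.0625, -0.001, 0, 0, 0], [-1, 0.001, 0.0625, -0.001, 0, 0, 0], [-1, 0.001, 0.0625, -0.001, 0, 0, 0], [-1, 0.001, 0.0625, -0.001, 0, 0, 0]]}}

```text
clock: 14.2
eef_pos: [492.4, -384.8, 17.2]
tcp_rot: [-1.572, -0.002, -0.168]
contact_force: [-0.1, 0.4, 6.5]
opening: 0.292
```

```bash
python3 -c "
from h import *
plan((*G(0,0),72,GY))"
```

```text
t 14.2 pos [ 492.4 -384.8   17.2] rpy [-90.1  -0.1  -9.6] F [-0.1  0.4  6.5] op 0.292
(np.float64(606.8), np.float64(-248.3), 72, 3.4) -> [0.0902, -0.0548, 0.1536] [0.009, -1.3, 0.013]
```

Call:
{"api": "servo_tool", "payload": {"motion": [[-1, 0, -0.04, 0, 0, 0, 0], [-1, 0, -0.085, 0, 0, 0, 0], [-1, 0.09, -0.085, 0.1535, 0, -1.3, 0], [-1, 0.09, -0.085, 0.1535, 0, -1.3, 0], [-1, 0.09, -0.085, 0.1535, 0, -1.3, 0], [-1, 0.09, -0.085, 0.1535, 0, -1.3, 0], [-1, 0.09, -0.055, 0.1535, 0, -1.3, 0], [-1, 0.09, -0.055, 0.1535, 0, -1.3, 0], [-1, 0.09, -0.055, 0.1535, 0, -1.3, 0], [-1, 0.09, -0.055, 0.1535, 0, -1.3, 0]]}}

```text
clock: 15.45
eef_pos: [606.2, -248.5, 71.7]
tcp_rot: [-1.572, -0.001, 0.059]
contact_force: [-1.0, -0.4, -1.5]
opening: 0.288
```

```bash
python3 -c "
from h import *
plan((*G(0,0),33,GY))"
```

```text
t 15.4 pos [ 606.2 -248.5   71.7] rpy [-90.   -0.1   3.4] F [-1.  -0.4 -1.5] op 0.288
(np.float64(606.8), np.float64(-248.3), 33, 3.4) -> [0.0006, 0.0387, 0.0002] [0.004, -0.004, 0.008]
```

Call:
{"api": "servo_tool", "payload": {"motion": [[-1, 0.0004, 0.026, 0, 0, 0, 0], [-1, 0.0004, 0.03, 0, 0, 0, 0], [-1, 0.0004, 0.034, 0, 0, 0, 0], [-1, 0.0004, 0.038, 0, 0, 0, 0], [-1, 0.0004, 0.038, 0, 0, 0, 0], [-1, 0.0004, 0.038, 0, 0, 0, 0]]}}

```text
clock: 16.2
eef_pos: [607.7, -248.1, 33.5]
tcp_rot: [-1.572, -0.003, 0.059]
contact_force: [5.0, -0.8, 1.3]
opening: 0.292
```

Call:
{"api": "servo_tool", "payload": {"motion": [[-1, 0.0005, 0.004, 0, 0, 0, 0], [-1, 0.0005, 0.008, 0, 0, 0, 0], [-1, 0.0005, 0.009, 0, 0, 0, 0], [-1, 0.0005, 0.009, 0, 0, 0, 0]]}}

```text
clock: 16.7
eef_pos: [607.8, -247.9, 25.1]
tcp_rot: [-1.572, -0.002, 0.059]
contact_force: [2.5, 2.0, 15.1]
opening: 0.289
```

Call:
{"api": "servo_tool", "payload": {"motion": [[-0.1, 0, 0, 0, 0, 0, 0], [-0.1, 0, 0, 0, 0, 0, 0], [-0.1, 0, 0, 0, 0, 0, 0], [-0.1, 0, -0.03, 0, 0, 0, 0], [-0.1, 0, -0.09, 0, 0, 0, 0], [-0.1, -0.15, -0.15, 0.25, 0, 0, 0], [-0.1, -0.15, -0.15, 0.25, 0, 0, 0], [-0.1, -0.15, -0.15, 0.25, 0, 0, 0], [-0.1, -0.15, -0.15, 0.25, 0, 0, 0], [-0.1, -0.15, -0.15, 0.25, 0, 0, 0], [-0.1, -0.15, -0.15, 0.25, 0, 0, 0]]}}

```text
clock: 18.08
eef_pos: [440.2, -5.2, 173.9]
tcp_rot: [-1.571, 0.0, 0.062]
contact_force: [1.2, -0.2, -0.6]
opening: 0.45
```

```bash
python3 - <<'E'
from h import *
im=r.grab_frame("top");np.save("pics/top1.npy",im);cv2.imwrite("pics/g.png",cv2.resize(im[175:335,195:350],None,fx=3.75,fy=3.75,interpolation=cv2.INTER_CUBIC)[:,:,::-1])
for x in hexes("top",im,38):print(*x)
plan()
E
```

```text
[220.4 195.4] [ 604.8 -197.3] 111.0 2.1 [23.7 27.1] 1.0
[244.6 194.9] [ 606.3 -247.6] 118.0 1.9 [25.9 27.2] 1.0
[268.3 193.6] [ 609.5 -297.1] 114.0 5.1 [26.  27.2] 4.0
t 18.1 pos [441.6  -6.2 173.8] rpy [-90.   -0.    3.5] F [ 0.3 -0.4  0.2] op 0.45
```

View pics/g.png

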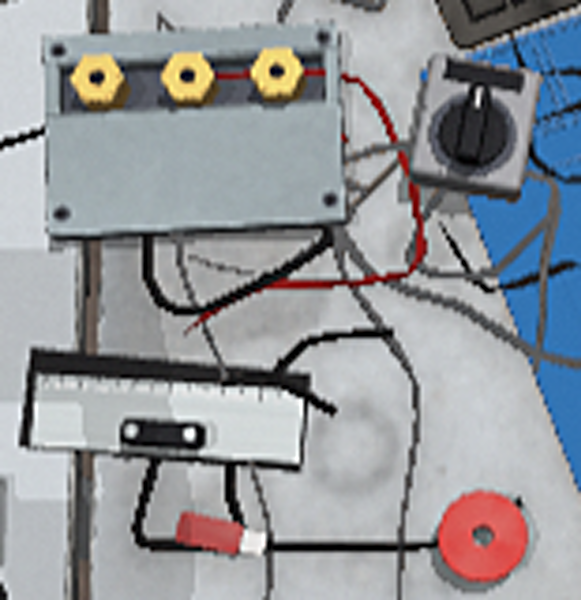

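```bash
python3 - <<'E'
from h import *
t=np.load("pics/top1.npy");k=lambda P:[(195-.37+x/3.75,175-.37+y/3.75) for x,y in P]
for e in ([(30,446),(299,464)],[(122,418),(205,425)],[(121,443),(203,449)],[(35,350),(310,375)],[(21,446),(300,468)]):
    a,b=[onz("top",*p,8) for p in edge(t,*k(e),2)];print(a.round(1),b.round(1),np.degrees(np.arctan2(*(a-b)[::-1])).round(1))
plan((407.1,-238.9,75,-4.7))
E
```

```text
[ 403.1 -162.7] [ 391.6 -311.7] 85.6
[ 417.8 -213. ] [ 414.9 -259.2] 86.3
[ 404.7 -212.9] [ 400.8 -258.4] 85.1
[ 456.4 -163.3] [ 443.4 -317. ] 85.1
[ 403.6 -157.7] [ 390.4 -312.3] 85.1
t 18.1 pos [441.6  -6.2 173.8] rpy [-90.   -0.    3.5] F [ 0.3 -0.4  0.2] op 0.45
(407.1, -238.9, 75, -4.7) -> [-0.0488, 0.0988, -0.2301] [0.001, 0.824, 0.003]
```

Call:
{"api": "servo_tool", "payload": {"motion": [[0, -0.049, 0.06, -0.23, 0, 0.8, 0], [0, -0.049, 0.06, -0.23, 0, 0.8, 0], [0, -0.049, 0.06, -0.23, 0, 0.8, 0], [0, -0.049, 0.06, -0.23, 0, 0.8, 0], [0, -0.049, 0.1, -0.23, 0, 0.8, 0], [0, -0.049, 0.1, -0.23, 0, 0.8, 0], [0, -0.049, 0.1, -0.23, 0, 0.8, 0], [0, -0.049, 0.1, -0.23, 0, 0.8, 0]]}}

```text
clock: 19.12
eef_pos: [407.8, -239.6, 74.7]
tcp_rot: [-1.572, -0.002, -0.079]
contact_force: [0.3, -0.3, 0.3]
opening: 0.497
```

```bash
python3 -c "
from h import *
plan((407.1,-238.9,12.5,-4.5))"
```

```text
t 19.1 pos [ 407.8 -239.6   74.7] rpy [-90.1  -0.1  -4.5] F [ 0.3 -0.3  0.3] op 0.497
(407.1, -238.9, 12.5, -4.5) -> [-0.0009, 0.0622, 0.0007] [0.005, -0.004, 0.01]
```

Call:
{"api": "servo_tool", "payload": {"motion": [[0, -0.001, 0.03, 0, 0, 0, 0], [0, -0.001, 0.05, 0, 0, 0, 0], [0, -0.001, 0.062, 0, 0, 0, 0], [0, -0.001, 0.062, 0, 0, 0, 0], [-1, -0.001, 0.062, 0, 0, 0, 0], [-1, -0.001, 0.062, 0, 0, 0, 0], [-1, -0.001, 0.062, 0, 0, 0, 0], [-1, -0.001, 0.062, 0, 0, 0, 0], [-1, -0.001, 0.062, 0, 0, 0, 0]], "grip_force": 60}}

```text
clock: 20.25
eef_pos: [406.8, -239.9, 12.6]
tcp_rot: [-1.572, -0.002, -0.08]
contact_force: [-0.3, 1.1, 5.0]
opening: 0.152
```

```bash
python3 -c "
from h import *
plan()"
```

```text
t 20.2 pos [ 406.8 -239.9   12.6] rpy [-90.1  -0.1  -4.6] F [-0.3  1.1  5. ] op 0.152
```

```bash
python3 -c "
from h import *
plan((*G(-52,0),60,GY),(*G(-52,0),45,GY))"
```

```text
t 20.2 pos [ 406.8 -239.9   12.6] rpy [-90.1  -0.1  -4.6] F [-0.3  1.1  5. ] op 0.152
(np.float64(554.8915289479642), np.float64(-251.38393142595), 60, 3.4) -> [0.1486, -0.0471, 0.0004] [0.006, -0.799, 0.011]
(np.float64(554.8915289479642), np.float64(-251.38393142595), 45, 3.4) -> [0.1486, -0.0321, 0.0004] [0.006, -0.799, 0.011]
```

Call:
{"api": "servo_tool", "payload": {"motion": [[-1, 0, -0.02, 0, 0, 0, 0], [-1, 0, -0.05, 0, 0, 0, 0], [-1, 0.04, -0.06, 0, 0, -0.4, 0], [-1, 0.09, -0.06, 0, 0, -0.8, 0], [-1, 0.13, -0.06, 0, 0, -0.8, 0], [-1, 0.1485, -0.055, 0, 0, -0.8, 0], [-1, 0.1485, -0.047, 0, 0, -0.8, 0], [-1, 0.1485, -0.047, 0, 0, -0.8, 0], [-1, 0.1485, -0.047, 0, 0, -0.8, 0], [-1, 0.1485, -0.047, 0, 0, -0.8, 0]]}}

```text
clock: 21.5
eef_pos: [553.3, -251.4, 58.8]
tcp_rot: [-1.571, 0.0, 0.059]
contact_force: [-0.9, -0.7, -2.6]
opening: 0.146
```

```bash
python3 - <<'E'
from h import *
im=r.grab_frame("scene")
cv2.imwrite("pics/i.png",cv2.resize(im[115:275,225:405],None,fx=4,fy=4,interpolation=cv2.INTER_CUBIC)[:,:,::-1])
plan((*G(-52,0),36,GY),(*G(-52,0),33,GY))
E
```

```text
t 21.6 pos [ 553.5 -251.5   58.8] rpy [-90.   -0.    3.4] F [ 0.8 -0.2 -2.5] op 0.145
(np.float64(554.8915289479642), np.float64(-251.38393142595), 36, 3.4) -> [0.0014, 0.0228, 0.0] [0.001, -0.002, 0.001]
(np.float64(554.8915289479642), np.float64(-251.38393142595), 33, 3.4) -> [0.0014, 0.0258, 0.0] [0.001, -0.002, 0.001]
```

View pics/i.png

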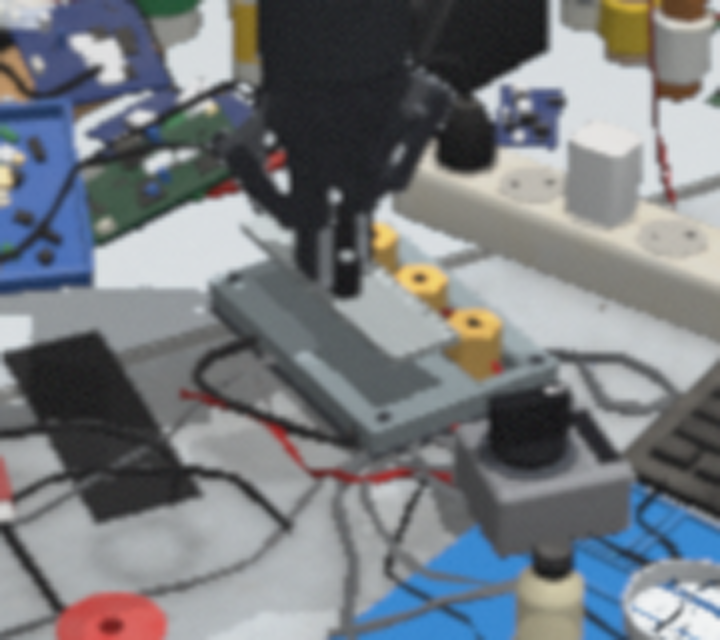

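Call:
{"api": "servo_tool", "payload": {"motion": [[-1, 0.0014, 0.014, 0, 0, 0, 0], [-1, 0.0014, 0.021, 0, 0, 0, 0], [-1, 0.0014, 0.025, 0, 0, 0, 0], [-1, 0.0014, 0.0265, 0, 0, 0, 0], [-1, 0.0014, 0.0265, 0, 0, 0, 0], [-1, 0.0014, 0.0265, 0, 0, 0, 0]]}}

```text
clock: 22.3
eef_pos: [554.7, -251.0, 32.6]
tcp_rot: [-1.57, 0.001, 0.059]
contact_force: [-4.9, 3.1, 9.5]
opening: 0.146
```

```bash
python3 -c "
from h import *
plan((*G(-43.5,0),32.8,GY),(*G(-42,0),32.8,GY))"
```

```text
t 22.3 pos [ 554.7 -251.    32.6] rpy [-90.    0.1   3.4] F [-4.9  3.1  9.5] op 0.146
(np.float64(563.3765674853162), np.float64(-250.87982725055434), 32.8, 3.4) -> [0.0087, -0.0002, -0.0004] [-0.003, 0.001, -0.007]
(np.float64(564.8739272272018), np.float64(-250.7908676901904), 32.8, 3.4) -> [0.0102, -0.0002, -0.0004] [-0.003, 0.001, -0.007]
```

Call:
{"api": "servo_tool", "payload": {"motion": [[-1, 0.002, -0.0007, 0, 0, 0, 0], [-1, 0.004, -0.0007, 0, 0, 0, 0], [-1, 0.006, -0.0007, 0, 0, 0, 0], [-1, 0.008, -0.0007, 0, 0, 0, 0], [-1, 0.009, -0.0007, 0, 0, 0, 0], [-1, 0.009, -0.0007, 0, 0, 0, 0], [-1, 0.009, -0.0007, 0, 0, 0, 0]]}}

```text
clock: 23.18
eef_pos: [564.5, -250.7, 32.7]
tcp_rot: [-1.571, -0.001, 0.059]
contact_force: [0.5, -0.4, -0.6]
opening: 0.152
```

Call:
{"api": "servo_tool", "payload": {"motion": [[-1, 0.001, 0.0004, 0, 0, 0, 0], [-1, 0.002, 0.0004, 0, 0, 0, 0], [-1, 0.002, 0.0004, 0, 0, 0, 0]]}}

```text
clock: 23.55
eef_pos: [565.1, -250.6, 32.6]
tcp_rot: [-1.57, 0.002, 0.06]
contact_force: [-7.2, -1.4, 6.7]
opening: 0.145
```

Call:
{"api": "servo_tool", "payload": {"motion": [[-0.5, 0, 0, 0, 0, 0, 0], [-0.5, 0, 0, 0, 0, 0, 0], [-0.5, 0, 0, 0, 0, 0, 0], [-0.5, 0, -0.03, 0, 0, 0, 0], [-0.5, 0, -0.05, 0, 0, 0, 0], [-1, -0.03, -0.05, 0, 0, 0, 0], [-1, -0.032, -0.05, 0, 0, 0, 0], [-1, -0.032, -0.05, 0, 0, 0, 0], [-1, -0.032, -0.05, 0, 0, 0, 0]]}}

```text
clock: 24.68
eef_pos: [535.1, -252.6, 82.4]
tcp_rot: [-1.571, -0.001, 0.06]
contact_force: [0.1, -0.1, -0.7]
opening: -0.0
```

```bash
python3 - <<'E'
from h import *
im=r.grab_frame("scene")
cv2.imwrite("pics/j.png",cv2.resize(im[115:275,225:405],None,fx=4,fy=4,interpolation=cv2.INTER_CUBIC)[:,:,::-1])
plan((*G(-72,0),37,GY),(*G(-62,0),37,GY))
E
```

```text
t 24.7 pos [ 535.  -252.5   82.3] rpy [-90.   -0.    3.4] F [ 0.   0.5 -0.2] op 0.004
(np.float64(534.9267323894888), np.float64(-252.57005889746924), 37, 3.4) -> [-0.0001, 0.0453, -0.0] [0.001, 0.002, 0.002]
(np.float64(544.9091306687264), np.float64(-251.97699516170962), 37, 3.4) -> [0.0099, 0.0453, -0.0] [0.001, 0.002, 0.002]
```

View pics/j.png

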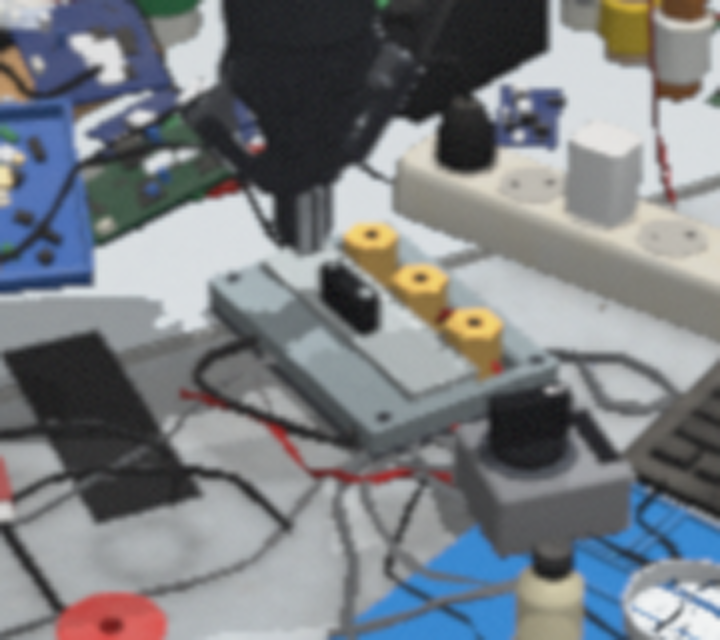

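Call:
{"api": "servo_tool", "payload": {"motion": [[-1, 0, 0.025, 0, 0, 0, 0], [-1, 0, 0.045, 0, 0, 0, 0], [-1, 0, 0.045, 0, 0, 0, 0], [-1, 0.003, 0.045, 0, 0, 0, 0], [-1, 0.006, 0.045, 0, 0, 0, 0], [-1, 0.008, 0.045, 0, 0, 0, 0], [-1, 0.009, 0.045, 0, 0, 0, 0], [-1, 0.009, 0.045, 0, 0, 0, 0]]}}

```text
clock: 25.72
eef_pos: [543.4, -251.9, 37.4]
tcp_rot: [-1.571, -0.0, 0.059]
contact_force: [-0.6, 0.4, -0.1]
opening: 0.003
```

Call:
{"api": "servo_tool", "payload": {"motion": [[-1, 0.001, 0, 0, 0, 0, 0], [-1, 0.002, 0, 0, 0, 0, 0], [-1, 0.003, 0, 0, 0, 0, 0], [-1, 0.003, 0, 0, 0, 0, 0]]}}

```text
clock: 26.22
eef_pos: [545.3, -251.7, 37.2]
tcp_rot: [-1.57, 0.002, 0.059]
contact_force: [-4.7, -1.4, 3.9]
opening: -0.004
```

Call:
{"api": "servo_tool", "payload": {"motion": [[-1, 0.001, 0, 0, 0, 0, 0], [-1, 0.002, 0, 0, 0, 0, 0], [-1, 0.002, 0, 0, 0, 0, 0]]}}

```text
clock: 26.6
eef_pos: [546.0, -251.6, 37.2]
tcp_rot: [-1.57, 0.004, 0.06]
contact_force: [-10.7, -1.7, 8.0]
opening: 0.002
```

Call:
{"api": "servo_tool", "payload": {"motion": [[-1, -0.006, 0, 0, 0, 0, 0], [-1, -0.01, 0, 0, 0, 0, 0], [-1, -0.012, -0.04, 0, 0, 0, 0], [-1, -0.012, -0.08, 0, 0, 0, 0], [0, -0.1, -0.13, 0.2, 0, -4, 0], [0, -0.1, -0.13, 0.2, 0, -4, 0], [0, -0.1, -0.13, 0.24, 0, -4, 0], [0, -0.1, -0.13, 0.24, 0, -4, 0], [0, -0.1, -0.13, 0.24, 0, -4, 0], [0, -0.1, -0.13, 0.24, 0, -4, 0]]}}

```text
clock: 27.85
eef_pos: [434.7, -17.7, 167.6]
tcp_rot: [-1.572, -0.001, 0.758]
contact_force: [0.4, -0.2, 0.2]
opening: 0.502
```

```bash
python3 - <<'E'
from h import *
im=r.grab_frame("top");np.save("pics/top2.npy",im);cr=cv2.resize(im[180:245,198:348],None,fx=5,fy=5,interpolation=cv2.INTER_CUBIC);cv2.imwrite("pics/k.png",cr[:,:,::-1])
for x in hexes("top",im,38):print(*x)
# key disc: dark blob inside the box
g=cv2.cvtColor(im,cv2.COLOR_RGB2GRAY);m=np.zeros_like(g);m[199:222,310:334]=255
m=cv2.bitwise_and(m,cv2.inRange(g,0,75));c=max(cv2.findContours(m,cv2.RETR_EXTERNAL,cv2.CHAIN_APPROX_NONE)[0],key=cv2.contourArea)
e=cv2.fitEllipse(c);print(e,onz("top",*e[0],50),onz("top",*e[0],62))
s=r.grab_frame("scene");np.save("pics/scene2.npy",s)
plan()
E
```

```text
[220.4 195.4] [ 604.8 -197.4] 110.0 0.7 [23.7 27.1] 1.0
[244.6 194.3] [ 607.6 -247.6] 115.0 5.3 [25.9 27.2] 4.0
[268.4 193. ] [ 610.9 -297.2] 118.5 2.4 [26.  27.2] 1.0
((320.7161865234375, 210.22496032714844), (17.74791145324707, 20.626205444335938), 20.573230743408203) [ 571.98030255 -406.65877356] [ 569.11519043 -406.51056432]
t 27.9 pos [434.9 -18.8 167.3] rpy [-90.   -0.   43.3] F [0.9 0.2 0.1] op 0.499
```

View pics/k.png

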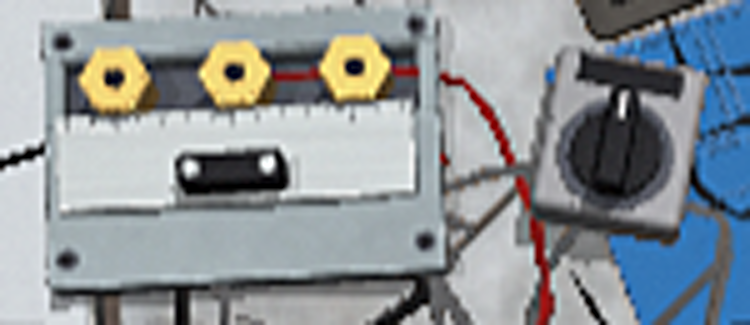

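```bash
python3 - <<'E'
from h import *
t=np.load("pics/top2.npy");k=lambda P:[(198-.4+x/5,180-.4+y/5) for x,y in P]
for n,e,z in (("plate back",[(60,211),(412,190)],28),("rib f",[(180,155),(286,150)],52),("rib b",[(180,192),(286,188)],52),("plate edge",[(65,118),(415,103)],28),("gauge front",[(52,288),(440,270)],22),("gauge back",[(48,27),(435,12)],22),("box L",[(562,50),(537,213)],42),("box R",[(707,70),(688,232)],42),("keybar L",[(603,110),(595,190)],75),("keybar R",[(635,110),(629,195)],75)):
    a,b=[onz("top",*p,z) for p in edge(t,*k(e),1.5)];print(n,a.round(1),b.round(1),"mid",((a+b)/2).round(1),np.degrees(np.arctan2(*(a-b)[::-1])).round(2))
plan((571,-406.6,110,80))
E
```

```text
plate back [ 551.5 -175. ] [ 561.2 -321.7] mid [ 556.4 -248.4] 93.78
rib f [ 567.9 -228.1] [ 573.2 -271. ] mid [ 570.5 -249.6] 97.08
rib b [ 552.7 -228.4] [ 554.7 -271.7] mid [ 553.7 -250.1] 92.57
plate edge [ 589.8 -175.7] [ 600.5 -322.2] mid [ 595.1 -249. ] 94.18
gauge front [ 517.5 -172. ] [ 527.6 -333.7] mid [ 522.5 -252.9] 93.59
gauge back [ 634.7 -165.7] [ 640.5 -329.8] mid [ 637.6 -247.7] 92.03
box L [ 617.7 -384.8] [ 548.9 -371.1] mid [ 583.3 -378. ] -11.32
box R [ 610.  -443.5] [ 541.2 -433.4] mid [ 575.6 -438.5] -8.38
keybar L [ 583.5 -402.6] [ 551.4 -395.2] mid [ 567.5 -398.9] -12.9
keybar R [ 584.  -411.3] [ 548.8 -410.8] mid [ 566.4 -411.1] -0.79
t 27.9 pos [434.9 -18.8 167.3] rpy [-90.   -0.   43.3] F [0.9 0.2 0.1] op 0.499
(571, -406.6, 110, 80) -> [-0.1672, 0.0575, -0.3754] [0.004, -3.666, 0.0]
```

Call:
{"api": "servo_tool", "payload": {"motion": [[0, -0.167, 0.0, -0.375, 0, -3.75, 0], [0, -0.167, 0.0, -0.375, 0, -3.75, 0], [0, -0.167, 0.0, -0.375, 0, -3.75, 0], [0, -0.167, 0.0, -0.375, 0, -3.75, 0], [0, -0.167, 0.0, -0.375, 0, -3.75, 0], [0, -0.167, 0.0, -0.375, 0, -3.75, 0], [0, -0.167, 0.0, -0.375, 0, -3.75, 0], [0, -0.167, 0.0575, -0.375, 0, -3.75, 0], [0, -0.167, 0.0575, -0.375, 0, -3.75, 0], [0, -0.167, 0.0575, -0.375, 0, -3.75, 0], [0, -0.167, 0.0575, -0.375, 0, -3.75, 0]]}}

```text
clock: 29.32
eef_pos: [571.5, -405.8, 112.1]
tcp_rot: [-1.573, 0.001, 1.412]
contact_force: [0.4, -0.2, -0.1]
opening: 0.501
```

```bash
python3 -c "
from h import *
plan((571.3,-406.6,54,81))"
```

```text
t 29.3 pos [ 571.5 -405.8  112.1] rpy [-90.2   0.1  80.9] F [ 0.4 -0.2 -0.1] op 0.501
(571.3, -406.6, 54, 81) -> [-0.0007, 0.0581, 0.0002] [0.015, -0.009, -0.008]
```

Call:
{"api": "servo_tool", "payload": {"motion": [[0, -0.0007, 0.03, 0, 0, 0, 0], [0, -0.0007, 0.05, 0, 0, 0, 0], [0, -0.0007, 0.058, 0, 0, 0, 0], [0, -0.0007, 0.058, 0, 0, 0, 0], [-1, -0.0007, 0.058, 0, 0, 0, 0], [-1, -0.0007, 0.058, 0, 0, 0, 0], [-1, -0.0007, 0.058, 0, 0, 0, 0], [-1, -0.0007, 0.058, 0, 0, 0, 0]], "grip_force": 40}}

```text
clock: 30.32
eef_pos: [571.0, -405.6, 52.9]
tcp_rot: [-1.572, -0.0, 1.412]
contact_force: [-0.1, 3.5, 6.3]
opening: 0.129
```

```bash
python3 -c "
from h import *
plan((571.3,-406.6,54,81));print(r.sense()['wrist_torque'],r.sense()['qpos'])"
```

```text
t 30.3 pos [ 571.  -405.6   52.9] rpy [-90.1  -0.   80.9] F [-0.1  3.5  6.3] op 0.129
(571.3, -406.6, 54, 81) -> [-0.0009, -0.0011, -0.0005] [0.006, -0.011, 0.002]
[ 0.60317076  0.04475706 -0.09986625] [-6.20187513e-01  6.53890288e-01  1.57707504e+00  8.78747872e-04
  9.09865827e-01 -2.03245924e+00]
```

Call:
{"api": "servo_tool", "payload": {"motion": [[-1, 0, 0, 0, 0, 0.8, 0], [-1, 0, 0, 0, 0, 1.6, 0], [-1, 0, 0, 0, 0, 2.4, 0], [-1, 0, 0, 0, 0, 3.2, 0], [-1, 0, 0, 0, 0, 4.0, 0], [-1, 0, 0, 0, 0, 4.8, 0], [-1, 0, 0, 0, 0, 5.6, 0], [-1, 0, 0, 0, 0, 6.2, 0], [-1, 0, 0, 0, 0, 6.6, 0], [-1, 0, 0, 0, 0, 6.7, 0], [-1, 0, 0, 0, 0, 6.7, 0], [-1, 0, 0, 0, 0, 6.7, 0]]}}

```text
clock: 31.82
eef_pos: [573.3, -403.0, 52.9]
tcp_rot: [-1.569, -0.004, 0.243]
contact_force: [11.0, 16.2, 5.0]
opening: 0.13
```

```bash
python3 -c "
from h import *
plan();print(r.sense()['wrist_torque'])"
```

```text
t 31.8 pos [ 573.3 -403.    52.9] rpy [-89.9  -0.3  13.9] F [11.  16.2  5. ] op 0.13
[ 2.74059464 -1.64813681  0.60866173]
```

Call:
{"api": "servo_tool", "payload": {"motion": [[1, 0, 0, 0, 0, 6.7, 0], [1, 0, 0, 0, 0, 6.7, 0], [1, 0, 0, 0, 0, 6.7, 0], [1, 0, 0, 0, 0, 6.7, 0], [1, 0, 0, 0, 0, 6.7, 0], [1, 0, 0, 0, 0, 6.7, 0], [1, 0, 0, 0, 0, 6.7, 0], [1, 0, 0, 0, 0, 6.7, 0]]}}

```text
clock: 32.83
eef_pos: [570.5, -406.2, 52.1]
tcp_rot: [-1.571, -0.001, -0.926]
contact_force: [-0.0, -0.4, -1.5]
opening: 0.997
```

The last call's turn was taken relative to the already turned pose, so the tool turned a further 67° while the jaws opened. I'll lift clear and check that nothing shifted.

Call:
{"api": "servo_tool", "payload": {"motion": [[1, 0, -0.03, 0, 0, 0, 0], [1, 0, -0.08, 0, 0, 0, 0], [1, 0, -0.12, 0, 0, 0, 0], [0, 0, -0.12, 0, 0, -5.7, 0], [0, -0.25, -0.12, 0.1, 0, -5.7, 0], [0, -0.25, -0.12, 0.1, 0, -5.7, 0], [0, -0.25, -0.12, 0.1, 0, -5.7, 0], [0, -0.25, -0.12, 0.1, 0, -5.7, 0], [0, -0.25, -0.12, 0.1, 0, -5.7, 0], [0, -0.25, -0.12, 0.1, 0, -5.7, 0], [0, -0.25, -0.12, 0.1, 0, -5.7, 0]]}}

```text
clock: 34.2
eef_pos: [501.2, -147.2, 172.1]
tcp_rot: [-1.572, -0.001, 0.067]
contact_force: [0.9, -0.5, -0.0]
opening: 0.502
```

```bash
python3 - <<'E'
from h import *
s=r.grab_frame("scene");t=r.grab_frame("top");np.save("pics/top3.npy",t)
f=lambda a:cv2.resize(a,(500,375),interpolation=cv2.INTER_CUBIC)
a=cv2.resize(t[180:245,198:348],(600,260),interpolation=cv2.INTER_CUBIC);b=cv2.resize(s[140:270,230:430],(600,340),interpolation=cv2.INTER_CUBIC)
cv2.imwrite("pics/l.png",np.vstack([a,b])[:,:,::-1])
for x in hexes("top",t,38):print(*x)
plan()
E
```

```text
[220.4 195.4] [ 604.8 -197.4] 110.0 0.7 [23.7 27.1] 1.0
[244.6 194.3] [ 607.6 -247.6] 115.0 5.3 [25.9 27.2] 4.0
[268.4 192.9] [ 611.  -297.2] 117.5 3.1 [26.  27.2] 1.0
t 34.3 pos [ 500.9 -147.3  171.8] rpy [-90.   -0.    3.8] F [-0.1  0.5  0.1] op 0.499
```

View pics/l.png

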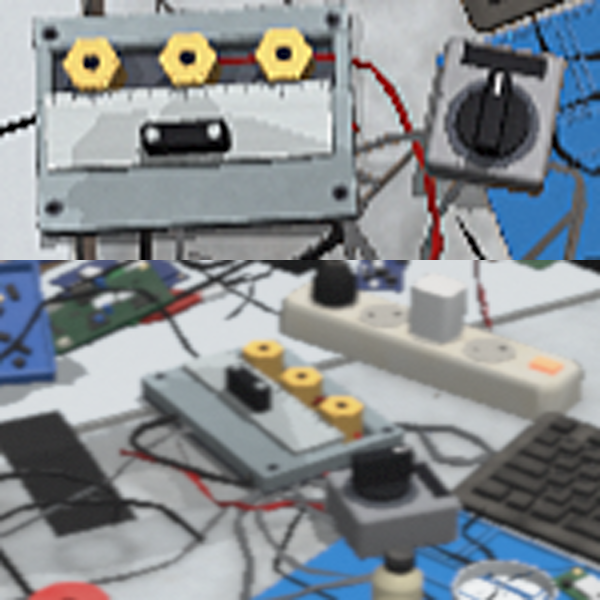

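```bash
python3 -c "
from h import *
plan((565.2,-250.7,80,3.5))"
```

```text
t 34.3 pos [ 500.9 -147.3  171.8] rpy [-90.   -0.    3.8] F [-0.1  0.5  0.1] op 0.499
(565.2, -250.7, 80, 3.5) -> [0.0573, 0.0919, -0.1074] [0.003, 0.028, 0.002]
```

Call:
{"api": "servo_tool", "payload": {"motion": [[-0.5, 0.0573, 0.05, -0.1074, 0, 0, 0], [-0.5, 0.0573, 0.05, -0.1074, 0, 0, 0], [-0.5, 0.0573, 0.05, -0.1074, 0, 0, 0], [-0.5, 0.0573, 0.0919, -0.1074, 0, 0, 0], [-0.5, 0.0573, 0.0919, -0.1074, 0, 0, 0], [-0.5, 0.0573, 0.0919, -0.1074, 0, 0, 0], [-0.5, 0.0573, 0.0919, -0.1074, 0, 0, 0]]}}

```text
clock: 35.17
eef_pos: [565.7, -249.5, 81.6]
tcp_rot: [-1.572, -0.002, 0.068]
contact_force: [-0.2, 0.3, 0.4]
opening: 0.25
```

```bash
python3 -c "
from h import *
plan((565.2,-250.7,33,3.5))"
```

```text
t 35.2 pos [ 565.7 -249.5   81.6] rpy [-90.1  -0.1   3.9] F [-0.2  0.3  0.4] op 0.25
(565.2, -250.7, 33, 3.5) -> [-0.0007, 0.0486, -0.0011] [0.006, 0.041, 0.012]
```

Call:
{"api": "servo_tool", "payload": {"motion": [[-0.5, -0.0007, 0.02, -0.001, 0, 0.04, 0], [-0.5, -0.0007, 0.036, -0.001, 0, 0.04, 0], [-0.5, -0.0007, 0.048, -0.001, 0, 0.04, 0], [-0.5, -0.0007, 0.048, -0.001, 0, 0.04, 0], [-1, -0.0007, 0.048, -0.001, 0, 0.04, 0], [-1, -0.0007, 0.048, -0.001, 0, 0.04, 0], [-1, -0.0007, 0.048, -0.001, 0, 0.04, 0], [-1, -0.0007, 0.048, -0.001, 0, 0.04, 0]], "grip_force": 60}}

```text
clock: 36.17
eef_pos: [564.2, -250.3, 32.1]
tcp_rot: [-1.571, -0.0, 0.061]
contact_force: [-0.7, 0.8, -2.6]
opening: 0.147
```

```bash
python3 -c "
from h import *
plan((550,-251.6,40,3.5),(407.4,-239.9,60,-4.9),(407.4,-239.9,25,-4.9))"
```

```text
t 36.2 pos [ 564.2 -250.3   32.1] rpy [-90.   -0.    3.5] F [-0.7  0.8 -2.6] op 0.147
(550, -251.6, 40, 3.5) -> [-0.0142, -0.0079, -0.0004] [0.001, 0.0, 0.001]
(407.4, -239.9, 60, -4.9) -> [-0.1558, -0.0279, 0.02] [0.001, 0.84, 0.001]
(407.4, -239.9, 25, -4.9) -> [-0.1558, 0.0071, 0.02] [0.001, 0.84, 0.001]
```

Call:
{"api": "servo_tool", "payload": {"motion": [[-1, -0.004, -0.002, 0, 0, 0, 0], [-1, -0.014, -0.008, 0, 0, 0, 0], [-1, -0.02, -0.03, 0, 0, 0, 0], [-1, -0.07, -0.03, 0.01, 0, 0.4, 0], [-1, -0.12, -0.03, 0.02, 0, 0.84, 0], [-1, -0.1558, -0.03, 0.02, 0, 0.84, 0], [-1, -0.1558, -0.028, 0.02, 0, 0.84, 0], [-1, -0.1558, -0.01, 0.02, 0, 0.84, 0], [-1, -0.1558, 0.004, 0.02, 0, 0.84, 0], [-1, -0.1558, 0.004, 0.02, 0, 0.84, 0], [-1, -0.1558, 0.004, 0.02, 0, 0.84, 0]]}}

```text
clock: 37.55
eef_pos: [407.8, -239.8, 28.0]
tcp_rot: [-1.571, -0.0, -0.085]
contact_force: [-0.0, 0.1, -2.5]
opening: 0.15
```

```bash
python3 -c "
from h import *
plan((407.2,-239.9,12.8,-4.8))"
```

```text
t 37.5 pos [ 407.8 -239.8   28. ] rpy [-90.   -0.   -4.9] F [-0.   0.1 -2.5] op 0.15
(407.2, -239.9, 12.8, -4.8) -> [-0.0006, 0.0152, -0.0001] [0.0, -0.008, 0.0]
```

Call:
{"api": "servo_tool", "payload": {"motion": [[-1, -0.0006, 0.009, 0, 0, 0, 0], [-1, -0.0006, 0.013, 0, 0, 0, 0], [-1, -0.0006, 0.0155, 0, 0, 0, 0], [-1, -0.0006, 0.0155, 0, 0, 0, 0], [-0.3, -0.0006, 0.0155, 0, 0, 0, 0], [-0.3, -0.0006, 0.0155, 0, 0, 0, 0], [-0.3, -0.0006, 0.0155, 0, 0, 0, 0], [-0.3, -0.0006, -0.02, 0, 0, 0, 0], [-0.3, -0.0006, -0.07, 0, 0, 0, 0], [-0.3, -0.0006, -0.12, 0.05, 0, 0, 0]]}}

```text
clock: 38.8
eef_pos: [411.4, -197.0, 144.1]
tcp_rot: [-1.572, -0.002, -0.088]
contact_force: [0.8, 1.1, 0.2]
opening: 0.348
```

Call:
{"api": "servo_tool", "payload": {"motion": [[0, 0, -0.03, 0.2, 0, 0, 0], [0, 0, -0.03, 0.2, 0, 0, 0], [0, 0, -0.03, 0.22, 0, 0, 0], [0, 0, -0.03, 0.22, 0, 0, 0], [0, 0, -0.03, 0.22, 0, 0, 0], [0, 0, -0.03, 0.22, 0, 0, 0], [0, 0, -0.03, 0.22, 0, 0, 0]]}}

```text
clock: 39.67
eef_pos: [429.1, 22.5, 171.9]
tcp_rot: [-1.571, 0.0, -0.087]
contact_force: [-0.1, -0.9, -0.3]
opening: 0.498
```

```bash
python3 - <<'E'
from h import *
s=r.grab_frame("scene");t=r.grab_frame("top")
a=cv2.resize(t[175:335,195:350],(387,400),interpolation=cv2.INTER_CUBIC);b=cv2.resize(s[150:310,225:385],(400,400),interpolation=cv2.INTER_CUBIC)
cv2.imwrite("pics/m.png",np.hstack([a,b])[:,:,::-1])
k=lambda P:[(195-.37+x/3.75,175-.37+y/3.75) for x,y in P]
for x in hexes("top",t,38):print(*x)
a,b=[onz("top",*p,8) for p in edge(t,*k([(30,446),(299,464)]),2)];print(a,b,np.degrees(np.arctan2(*(a-b)[::-1])))
plan()
E
```

```text
[220.4 195.5] [ 604.7 -197.3] 112.0 1.8 [23.8 27.1] 1.0
[244.6 194.3] [ 607.5 -247.6] 116.0 4.2 [25.9 27.2] 4.0
[268.4 193. ] [ 610.8 -297.2] 117.5 3.8 [26.  27.2] 1.0
[ 403.73232846 -162.70534338] [ 390.66699209 -311.56498627] 84.98403189501632
t 39.8 pos [429.2  22.6 171.9] rpy [-90.   0.  -5.] F [ 0.  -0.3  0.3] op 0.497
```

View pics/m.png

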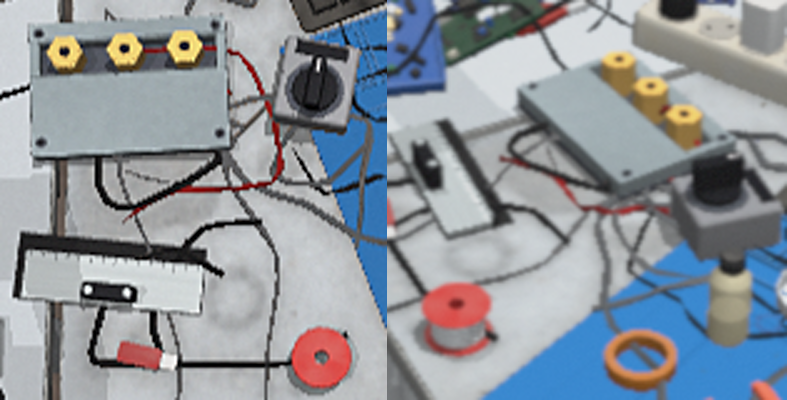

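```bash
python3 -c "
from rig import r
print(r.sign_off())"
```

```text
the job is handed in; nothing more can be done
None
```

The job is done and handed in at about 40 s on the robot's clock, with the arm clear of everything.

- **Pillars:** I found three brass pillars in the two views and no fourth. All three stand in the slot with flats square to it. Each met the slot floor at the expected height. In the last picture they stand in a straight line along the slot, where the straightedge had pushed them.
- **Straightedge at the gauge:** I laid it on the ledge and pressed it at about 11 N against all three pillars before backing off. The picture taken afterwards showed it lying along the pillars, parallel to the slot within about 0.5°. It was still there after the reading.
- **Key:** I turned the tool 67° clockwise with the key gripped; the stop is at 63°. I took the stop as reached because the torque was about 0.6 N m, well above the spring's 0.1 N m; I did not picture the key at its stop. After release, the picture showed it back at rest.
- **Straightedge on the pad:** it is back flat and lengthways. Its back edge is within about 1 mm and 0.6° of where it started.

**Deviation:** during the key release the tool turned a further 67° as the jaws opened, because I gave the turn from the wrong starting pose. The forces read near zero afterwards, and the pictures showed no change to the pillars, the straightedge or the key.

The last picture also shows the things near the gauge in place. I did not re-check the bystanders farther off.

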